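# Check the nip of a bench crimper with a setting blade

### The job

First turn the crimper's die turret (the drum with a black knob on an arm) anticlockwise, seen from above, by one click only, so that the flat die stands opposite the sprung pressure plate. Then take the setting blade (the tool with the rectangular block handle) out of the rack and slide it straight down between the die and the plate until it drags snugly, with its tip about half-way down the two plates. Stay there and finish still gripping the handle, and leave all the other tools where they are.

Things in the scene. Friction and masses are not known exactly. Their poses are not given: they have to be found in the camera images.
- press: The crimper's grey base, 220 x 130 mm, 12 mm high, fixed to the bench; origin on the turret's upright axis at bench height, z up, -x of its frame points from the turret to the pressure plate (the side nearer the robot). The turret is a dark drum 82 mm across, its top 70 mm above the bench; its hub reaches 84 mm. The pressure plate's bracket stands 62 mm high, from 86 to 100 mm in front of the axis.
- turret (a joint): Turn of the turret about its upright axis, rad, growing anticlockwise from above. Three clicks (detents) at -1.047, 0 and +1.047; it starts at about -1.047 and the wanted one is 0, where the flat die faces the pressure plate. About 6 N at the knob takes it over the hump half-way between clicks; from about 0.1 rad beyond the hump it is drawn into the next click by itself and stays there when let go.
- knob (a point): Middle of the round upright black knob on the turret's arm, 22 mm in diameter and 38 mm high (from 76 to 114 mm above the bench; this point is 96 mm up), 85 mm from the turret's axis, on the side away from the pressure plate. It moves with the turret.
- die (a point): The flat die, an upright steel plate on the turret, 26 mm wide, its flat face from 20 to 64 mm above the bench, 52 mm from the turret's axis; at turret 0 it looks along -x of the press. Above 64 mm a lip slopes away to make a funnel. This point is the middle of the flat face, 42 mm above the bench; it turns with the turret.
- plate: The sprung pressure plate of the crimper, upright steel, 40 mm wide, flat from 20 to 64 mm above the bench; its lip slopes outward up to about 73 mm. At rest it stands 1.5 mm from the die (turret at 0) and gives way along -x of the press by up to 10 mm, pressing with 3 N at first and 1.5 N more per mm. The body's origin is 53.5 mm from its flat face, at rest on the turret's axis at bench height, with the axes of the press.
- throat (a point): Middle of the gap between die and plate at the top of their flats, where the funnel ends: fixed to the press at x -52.7, y 0, 64 mm above the bench. The flats reach 44 mm down from here; the funnel's mouth, 9 mm higher, is about 12 mm wide. The blade, 4 mm thick, pushes the plate back about 2.5 mm; against the die's face its middle plane lies 54 mm from the turret's axis.
- setter_grip (a point): Centre of the setting blade's handle, a black block 16 mm (its x) by 30 mm (its y) by 45 mm high (its z, up). Below it the steel blade, 4 mm thick (x), 22 mm wide (y), 60 mm long. About 0.11 kg. It starts hanging upright in one of the rack's three slots, which one varies.
- setter_tip (a point): Middle of the setting blade's lower edge, 82.5 mm below setter_grip, with the axes of the tool (z up along it).
- rack: Wooden tool rack, fixed; origin under its centre at bench height, 230 mm long along its y, 90 mm deep in x. Its top board, 72 mm above the bench and 60 mm deep, has three through slots 75 mm apart along y, each 26 mm (y) by 8 mm (x); a tool hangs in each with its handle resting on the board and rising 45 mm at most.
- scraper: Scraper with a round black handle, 30 mm in diameter and 42 mm high, hanging in another slot of the rack; origin under its handle. Not needed: leave it.
- tee_key: Key with a black crossbar handle, 56 mm long, its top 42 mm above the rack, hanging in the third slot; origin under its collar. Not needed: leave it.
- hammer: Hammer with a wooden handle, lying to the right of the crimper; leave it.
- driver: Screwdriver with a yellow handle, lying to the robot's right; leave it.
- drill: Grey cordless drill lying on its side on the far part of the bench; leave it.
- snips: Tin snips with red handles, lying between the robot and the rack; leave them.
- tape: Tape measure, 65 x 36 x 60 mm, standing between rack and crimper; leave it.
- screws: Clear jar with a grey lid, 70 mm across and 85 mm high, beyond the crimper; leave it.

How it is judged:
By the outcome, as a careful person would: the job done as asked, in the order asked, and still so for the second after the job is handed in, while the arm keeps its last pose, push and grip.
It also fails if it takes over 51 s, if anything falls off the work surface, if the arm or the gripper's body presses on something with over 40 N, if the wrist force passes 120 N, or if a joint passes its speed limit or range.

### The arm

A 6-joint arm with a two-finger parallel gripper is mounted at the origin on the work surface. World frame = base frame: x ahead of the robot, y to its left, z up, the work surface at z = 0. Lengths are in m, angles in rad, forces in N, time in s.
With the tool pointing down it reaches from about 0.275 to 0.825 m from the base axis. Payload 4.9 kg.
Tool frame: the origin (TCP) lies at the very end of the fingers, on their centre line; the grasp point (between the pads) lies 19 mm behind it; z points along the fingers, y is the direction in which the jaws open and shut (so a half turn about z gives the same grasp; the last joint's range is limited). The gripper opens to 85 mm and grips with 20 to 120 N. Pads are 22 mm wide; open, the fingers measure 114 mm over their backs; the gripper's body (76 mm by 85 mm) begins 54 mm behind the grasp point. The pads swing forward as they close: fully open they stand 13 mm farther back than shut.
Start: joints at [1.065, 0.326, -0.193, 1.052, 0, 1.437], TCP at [0.2, 0.512, 0.231] pointing down, gripper open.
Joint ranges: [-2.65, 2.65], [-0.97, 1.79], [-1.3, 1.35], [-1.93, 2.1], [-1.47, 1.37], [-3.14, 3.14]. Speed limits (rad/s): [2.57, 2.57, 3.14, 3.14, 3.14, 3.14].

### API

Orientations are given as a 3x3 rotation matrix whose columns are the frame's x, y, z axes.
In Python, from rig import sensors, grab_frame, calibration, job gives the robot as it stands.
- The arm moves only by the shell command python3 -m jog 'ROWS' [FORCE]. ROWS is text: rows parted by semicolons, each of 5 numbers parted by spaces: the shift along the tool's x, y, z in cm, then the turn about the tool's z in rad, then the finger opening in cm, from 0 to 8.54. A call has 1 to 10 rows; each row shifts and turns the pose as measured when the row begins, along the tool's axes as they then stand; what a row does not reach is not made up. A row lasts 1/10 s, in which the tool goes at most 50 mm and 8.59 degrees, less where a joint would pass 70% of its speed; a pose out of reach is approached as far as the arm can. A call is refused whole if a number of a shift passes 5 or a number of a turn 0.15, either way. A call with a gripper value outside its range is refused whole. The fingers move at their own pace and stop on an object; FORCE is the grip in N (left out, the last holds). Time passes only in rows, so rows that do not move let the fingers close. It gives the time, the measured TCP pose, the force and the opening at its end, in the units of the state.
- sensors.observe(): the state, without advancing time (a new reading comes with each control period).
- grab_frame(name): name is "scene" or "top" or "wrist"; returns (picture, depth): 400x640x3 uint8, red, green, blue; 400x640 float32, m along the optical axis (not along the pixel's ray), 0 where there is no reading.
- calibration(name): a dict with "intrinsics" (3x3 intrinsics, pixels), "world_from_camera" (4x4, takes a point from camera to world coordinates). Camera axes: x right, y up, looking along -z (the intrinsics and any distortion apply to the point x, -y, -z); pixel columns grow to the right and rows downward; lengths in m; the calibration is good to about 2 mm. The wrist camera is an equidistant fisheye: a pixel r from the principal point sees the ray r / f radians off the axis. A picture is of the moment at which its call begins: read the wrist's pose just before it. calibration takes no time and is no camera call; for the wrist camera it gives the pose at the moment of the call.
- job.job_done(): hands the job in, once; it reports no verdict.
The state is a dict: "time_s": time; "q": joint angles; "qd": joint speeds; "effort": joint torques, N m; "eef_pos": TCP position; "tool_rot": TCP orientation; "ft_force": force on the tool from outside, world axes, zero at the start; "moment": the same for the moment, N m; "finger_gap": finger opening in m.
Only numpy, scipy, OpenCV 4.12 (cv2) and the standard library are available. Lean on these libraries where they do the work, as an engineer would, in place of code of your own. Each camera call takes 0.05 s, during which the arm holds its last target.

## Working session

There is one attempt and no reset: what is moved stays moved. The work goes in short steps, Python scripts to look and compute and a shell command to move; the robot and the scene stay as the last step left them, time stands still between calls to the robot, and variables do not carry over. Pictures are saved under pics/ and viewed, and the job is handed in when it is done.

```bash
mkdir -p pics; ls; python3 - <<'E'
from rig import sensors, grab_frame, calibration
import cv2,numpy as np
s=sensors.observe(); print({k:np.round(v,3).tolist() for k,v in s.items()})
for n in ("scene","top"):
    p,d=grab_frame(n); cv2.imwrite(f"pics/{n}0.png",p[:,:,::-1]); np.save(f"pics/{n}0d.npy",d)
    c=calibration(n); print(n,{k:np.round(v,4).tolist() if not isinstance(v,str) else v for k,v in c.items()})
E
```

```text
pics
{'time_s': 0.0, 'q': [1.065, 0.327, -0.194, 1.052, -0.0, 1.437], 'qd': [0.0, -0.0, -0.001, 0.001, -0.0, -0.001], 'effort': [-0.002, -44.34, 26.244, 0.016, -0.0, 0.0], 'eef_pos': [0.2, 0.512, 0.231], 'tool_rot': [[-0.932, 0.363, -0.001], [0.363, 0.932, -0.002], [0.0, -0.002, -1.0]], 'ft_force': [-0.442, 1.079, -0.048], 'moment': [0.001, 0.022, -0.017], 'finger_gap': 0.086}
scene {'intrinsics': [[386.1087, 0.0, 318.4085], [0.0, 386.1087, 205.9293], [0.0, 0.0, 1.0]], 'world_from_camera': [[-0.3032, -0.5467, 0.7805, 1.349], [0.9528, -0.1634, 0.2557, 0.2306], [-0.0122, 0.8212, 0.5705, 0.6756], [0.0, 0.0, 0.0, 1.0]]}
top {'intrinsics': [[505.5422, 0.0, 311.3391], [0.0, 505.5422, 191.6926], [0.0, 0.0, 1.0]], 'world_from_camera': [[0.016, 0.9926, -0.1204, 0.368], [-0.9996, 0.0187, 0.0215, -0.0346], [0.0235, 0.12, 0.9925, 1.2816], [0.0, 0.0, 0.0, 1.0]]}
```

View pics/scene0.png

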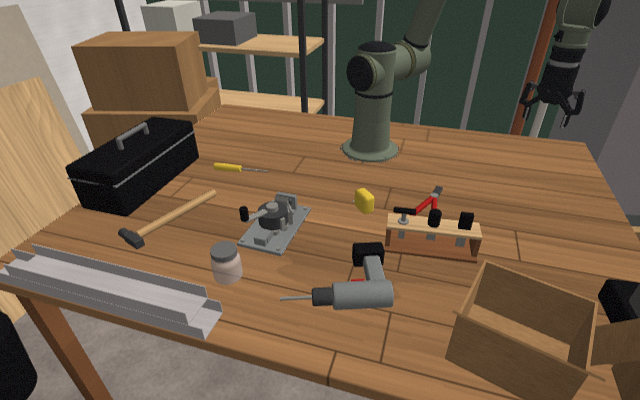

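View pics/top0.png

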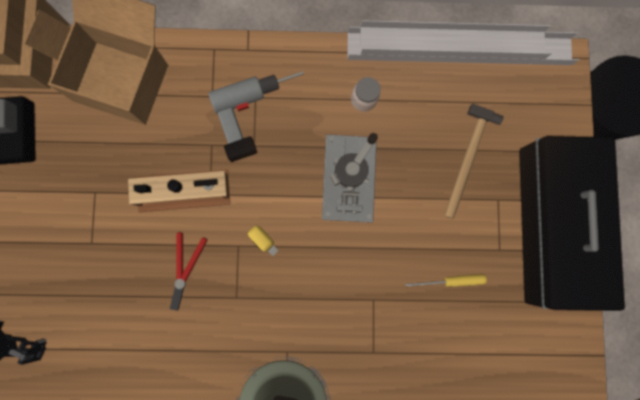

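The scene view shows the rack with, left to right, the tee key (404,212), the scraper (434,217) and the block handle (466,220). The press is at about (275,220), with its knob at (244,213). In the top view the setter is at (142,188), the turret at (352,169) and the knob at (373,138).

```bash
cat > h.py <<'E'
import numpy as np,cv2
from rig import sensors, grab_frame, calibration
def ray(c,u,v):
    K=c["intrinsics"];T=np.array(c["world_from_camera"]);K=np.array(K)
    d=np.array([(u-K[0,2])/K[0,0],-(v-K[1,2])/K[1,1],-1.])
    return T[:3,3],T[:3,:3]@d
def onz(c,u,v,z):
    o,d=ray(c,u,v); return o+d*(z-o[2])/d[2]
def proj(c,P):
    K=np.array(c["intrinsics"]);T=np.array(c["world_from_camera"])
    p=T[:3,:3].T@(np.asarray(P)-T[:3,3]); return K[0,0]*p[0]/-p[2]+K[0,2], K[1,1]*-p[1]/-p[2]+K[1,2]
def cloud(c,d):
    v,u=np.mgrid[:400,:640];K=np.array(c["intrinsics"]);T=np.array(c["world_from_camera"])
    P=np.stack([(u-K[0,2])/K[0,0]*d,-(v-K[1,2])/K[1,1]*d,-d],-1)
    return P@T[:3,:3].T+T[:3,3]
E
python3 - <<'E'
import cv2
t=cv2.imread("pics/top0.png");s=cv2.imread("pics/scene0.png")
a=cv2.resize(t[115:235,310:390],None,fx=5,fy=5,interpolation=cv2.INTER_CUBIC)
b=cv2.resize(t[160:220,115:240],None,fx=5,fy=5,interpolation=cv2.INTER_CUBIC)
cv2.imwrite("pics/pa.png",a);cv2.imwrite("pics/ra.png",b)
cv2.imwrite("pics/ps.png",cv2.resize(s[180:270,225:325],None,fx=6,fy=6,interpolation=cv2.INTER_CUBIC))
E
```

```text
(no output)
```

View pics/pa.png

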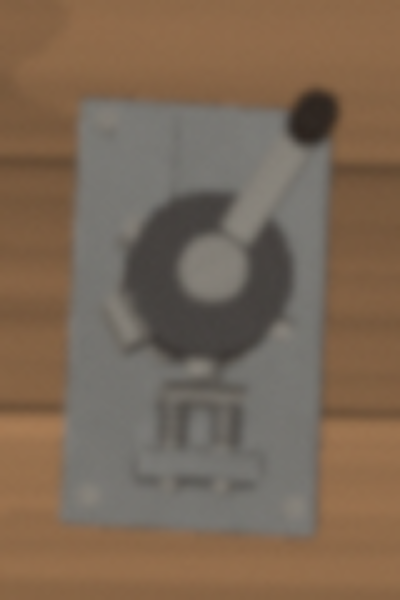

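View pics/ra.png

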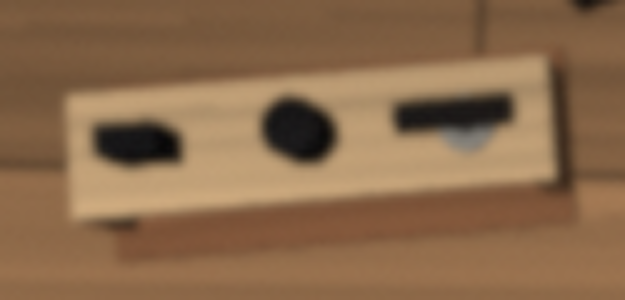

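View pics/ps.png

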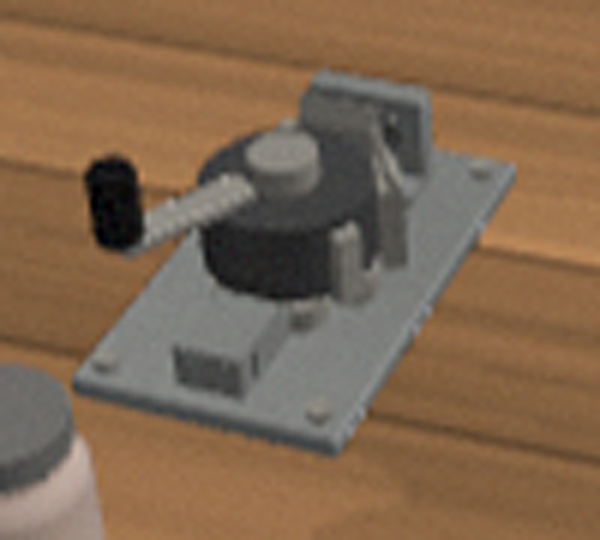

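```bash
python3 - <<'E'
from h import *
c=calibration("top");sc=calibration("scene")
d=np.load("pics/top0d.npy");P=cloud(c,d)
ds=np.load("pics/scene0d.npy");Ps=cloud(sc,ds)
cor=np.array([[80,98],[330,110],[315,535],[63,522]])/5+[310-.4,115-.4]
W=np.array([onz(c,u,v,.012) for u,v in cor]);print(W.round(4), W.mean(0))
print("sides",[np.linalg.norm(W[i]-W[(i+1)%4]).round(4) for i in range(4)])
# colour mask of base
t=cv2.imread("pics/top0.png");hsv=cv2.cvtColor(t,cv2.COLOR_BGR2HSV)
roi=np.zeros((400,640),bool);roi[115:235,310:390]=1
m=((hsv[...,1]<60)&(t[...,0].astype(int)>t[...,2]-10)&roi).astype(np.uint8)
cs=max(cv2.findContours(m,cv2.RETR_EXTERNAL,cv2.CHAIN_APPROX_NONE)[0],key=cv2.contourArea)
pts=np.array([onz(c,u,v,.012)[:2] for [[u,v]] in cs],np.float32)
print("rect",cv2.minAreaRect(pts))
# hub top: depth 
for nm,PP in(("top",P),("scene",Ps)):
  for lo,hi in((.076,.09),(.064,.0755),(.1,.125)):
    m=(PP[...,2]>lo)&(PP[...,2]<hi)&(abs(PP[...,0]-W[:,0].mean())<.13)&(abs(PP[...,1]-W[:,1].mean())<.1)
    q=PP[m]; print(nm,lo,len(q),q.mean(0).round(4) if len(q) else None, (q.min(0).round(3),q.max(0).round(3)) if len(q) else None)
E
```

```text
[[ 0.6713 -0.0962  0.012 ]
 [ 0.6678 -0.225   0.012 ]
 [ 0.449  -0.2176  0.012 ]
 [ 0.4533 -0.0904  0.012 ]] [ 0.56037995 -0.15732019  0.012     ]
sides [np.float64(0.1288), np.float64(0.2189), np.float64(0.1272), np.float64(0.2181)]
rect ((0.5598251223564148, -0.15748240053653717), (0.12354741990566254, 0.21280035376548767), 87.96920013427734)
top 0.076 265 [ 0.591  -0.1704  0.0809] (array([ 0.511, -0.207,  0.076]), array([ 0.645, -0.124,  0.089]))
top 0.064 818 [ 0.5665 -0.156   0.0696] (array([ 0.473, -0.207,  0.064]), array([ 0.639, -0.108,  0.075]))
top 0.1 70 [ 0.6429 -0.2036  0.1118] (array([ 0.633, -0.214,  0.1  ]), array([ 0.653, -0.194,  0.118]))
scene 0.076 242 [ 0.5986 -0.1706  0.082 ] (array([ 0.511, -0.212,  0.076]), array([ 0.656, -0.115,  0.09 ]))
scene 0.064 450 [ 0.5664 -0.1468  0.0707] (array([ 0.473, -0.197,  0.064]), array([ 0.648, -0.107,  0.075]))
scene 0.1 71 [ 0.6482 -0.1997  0.111 ] (array([ 0.635, -0.212,  0.101]), array([ 0.656, -0.191,  0.118]))
```

```bash
python3 - <<'E'
from h import *
c=calibration("top");sc=calibration("scene")
f=lambda u,v,z:onz(c,310-.4+u/5,115-.4+v/5,z).round(4)
print("hub",f(213,268,.084),"knobtop",f(313,113,.114),"drum",f(209,275,.07))
g=lambda u,v,z:onz(sc,225-.4+u/6,180-.4+v/6,z).round(4)
print("scene hub",g(283,152,.084),"knobtop",g(110,167,.114))
# bracket top in depth
for n,cc in(("top",c),("scene",sc)):
  P=cloud(cc,np.load(f"pics/{n}0d.npy"))
  for lo,hi,x0,x1 in((.055,.067,.46,.49),(.066,.08,.46,.535)):
    m=(P[...,2]>lo)&(P[...,2]<hi)&(P[...,0]>x0)&(P[...,0]<x1)&(abs(P[...,1]+.156)<.05)
    q=P[m];print(n,len(q),q.mean(0).round(4),q.min(0).round(3),q.max(0).round(3))
# rack: tools by depth
  m=(P[...,2]>.1)&(P[...,2]<.13)&(P[...,0]>.4)&(P[...,0]<.65)&(P[...,1]>.05)&(P[...,1]<.4)
  k,l,st,ce=cv2.connectedComponentsWithStats(m.astype(np.uint8))
  for i in range(1,k):
    if st[i,4]<15: continue
    q=P[l==i]; r=cv2.minAreaRect(q[:,:2].astype(np.float32)); print(n,"tool",st[i,4],ce[i].round(1),q.mean(0).round(4),r)
  m=(P[...,2]>.066)&(P[...,2]<.08)&(P[...,0]>.4)&(P[...,0]<.65)&(P[...,1]>.02)&(P[...,1]<.45)
  q=P[m];print("rackboard",len(q),q.mean(0).round(4),cv2.minAreaRect(q[:,:2].astype(np.float32)))
E
```

```text
hub [ 0.572  -0.1578  0.084 ] knobtop [ 0.6421 -0.2017  0.114 ] drum [ 0.5709 -0.1573  0.07  ]
scene hub [ 0.5712 -0.1568  0.084 ] knobtop [ 0.6421 -0.2033  0.114 ]
top 144 [ 0.4798 -0.1551  0.061 ] [ 0.471 -0.185  0.055] [ 0.488 -0.126  0.067]
top 60 [ 0.5166 -0.1567  0.071 ] [ 0.48  -0.176  0.066] [ 0.535 -0.135  0.076]
top tool 138 [173.2 184.8] [0.52   0.2609 0.1118] ((0.5199050903320312, 0.2614555358886719), (0.02795301377773285, 0.027276230975985527), 81.84322357177734)
top tool 160 [205.4 182. ] [0.5279 0.1869 0.1111] ((0.52839195728302, 0.1874067634344101), (0.015743859112262726, 0.05474860593676567), 7.156398773193359)
top tool 108 [140.7 187.4] [0.5121 0.3346 0.1141] ((0.5127648115158081, 0.33578741550445557), (0.016204075887799263, 0.02912759594619274), 3.466381311416626)
rackboard 1920 [0.5192 0.2616 0.0715] ((0.5208035707473755, 0.26273566484451294), (0.06108417361974716, 0.23110584914684296), 6.111329555511475)
scene 88 [ 0.4819 -0.1499  0.0624] [ 0.472 -0.181  0.055] [ 0.489 -0.123  0.067]
scene 69 [ 0.5149 -0.1538  0.0715] [ 0.477 -0.174  0.066] [ 0.534 -0.133  0.078]
scene tool 144 [404.3 209.9] [0.5319 0.1898 0.1112] ((0.5300977230072021, 0.189280167222023), (0.015268481336534023, 0.05467775836586952), 2.7573082447052)
scene tool 124 [435.1 213.5] [0.526  0.2644 0.1118] ((0.5223035216331482, 0.26464349031448364), (0.028259558603167534, 0.029347874224185944), 7.765212535858154)
scene tool 131 [466.5 216.1] [0.5165 0.3383 0.1126] ((0.5123571157455444, 0.338281512260437), (0.019825901836156845, 0.02931467816233635), 6.265066623687744)
rackboard 1329 [0.5282 0.2636 0.0738] ((0.5194410085678101, 0.26446783542633057), (0.06661399453878403, 0.23026017844676971), 6.43435525894165)
```

Here is what I measured, checked against the given sizes:
- **Turret axis:** (0.5716, -0.1573), press yaw about -1.8°. The base sides come out at 219 x 128 mm, against 220 x 130 given.
- **Knob:** (0.642, -0.2025). Its radius is 84 mm, against 85 given.
- **Setter:** (0.5125, 0.337), rack yaw about +6.2°.

Next I move towards the knob, using a part-open gripper as a loose cage.

```bash
cat >> h.py <<'E'
def to(x,y,yaw=None,z=None):
    s=sensors.observe();R=np.array(s["tool_rot"]);p=np.array(s["eef_pos"])
    cur=np.arctan2(R[1,1],R[0,1])
    d=np.array([x-p[0],y-p[1],(z if z is not None else p[2])-p[2]])
    print("t",round(s["time_s"],2),"pos",p.round(4),"yaw",np.degrees(cur).round(2),"tilt",R[:,2].round(4),"gap",round(s["finger_gap"],4),"F",np.round(s["ft_force"],1))
    print("tool shift cm",(R.T@d*100).round(2), "turn",None if yaw is None else round(-(np.radians(yaw)-cur),3))
E
python3 -m jog '-3.9 -2.95 0 0 4.5;-3.9 -2.95 0 0 4.5;-3.9 -2.95 0 0 4.5;-3.9 -2.95 0 0 4.5;-3.9 -2.95 0 0 4.5;-3.9 -2.95 0 0 4.5;-3.9 -2.95 0 0 4.5;-3.9 -2.95 0 0 4.5;-3.9 -2.95 0 0 4.5;-3.9 -2.95 0 0 4.5' 40
python3 -c "
from h import *
to(.642,-.2025,87,.16)"
```

```text
time_s: 1.1
eef_pos: [0.4597, 0.0894, 0.2276]
tool_rot: [[-0.937, 0.35, -0.003], [0.35, 0.937, -0.001], [0.002, -0.002, -1.0]]
ft_force: [1.9, 0.3, -0.2]
finger_gap: 0.0452
t 1.1 pos [0.4597 0.0894 0.2276] yaw 69.51 tilt [-0.0029 -0.0012 -1.    ] gap 0.0452 F [ 1.9  0.3 -0.2]
tool shift cm [-27.31 -20.95   6.74] turn -0.305
```

```bash

python3 -m jog '-3.9 -3 0.5 0 4.5;-3.9 -3 0.5 0 4.5;-3.9 -3 0.5 0 4.5;-3.9 -3 0.5 0 4.5;-3.9 -3 0.5 0 4.5;-3.5 -2.7 0.5 0 4.5;-1 -0.7 0.5 -0.1 4.5;0 0 0 -0.1 4.5;0 0 0 -0.1 4.5' 40
python3 -c "
from h import *
to(.642,-.2025,87,.16)
p,d=grab_frame('wrist');cv2.imwrite('pics/w1.png',p[:,:,::-1])
p,d=grab_frame('top');cv2.imwrite('pics/t1.png',cv2.resize(p[100:240,290:420,::-1],None,fx=4,fy=4))
"
```

```text
time_s: 2.0
eef_pos: [0.6211, -0.1806, 0.1861]
tool_rot: [[-0.998, 0.058, -0.007], [0.058, 0.998, 0.001], [0.007, 0.0, -1.0]]
ft_force: [0.1, 0.5, -0.3]
finger_gap: 0.0451
t 2.0 pos [ 0.6211 -0.1806  0.1861] yaw 86.67 tilt [-6.6e-03  7.0e-04 -1.0e+00] gap 0.0451 F [ 0.1  0.5 -0.3]
tool shift cm [-2.23 -2.07  2.6 ] turn -0.006
```

View pics/w1.png

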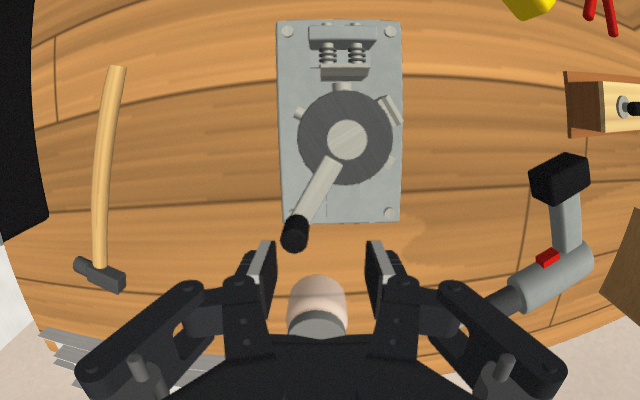

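The wrist view shows the knob top at about (295,240), the hub at (347,140) and the sprung plate at the top (342,85). I'll cross-check positions with it.

```bash
cat >> h.py <<'E'
def wz(c,u,v,z):
    K=np.array(c["intrinsics"]);T=np.array(c["world_from_camera"])
    a=(u-K[0,2])/K[0,0];b=(v-K[1,2])/K[1,1];th=np.hypot(a,b);k=np.sin(th)/th
    d=T[:3,:3]@np.array([a*k,-b*k,-np.cos(th)]);o=T[:3,3]
    return o+d*(z-o[2])/d[2]
E
python3 - <<'E'
from h import *
c=calibration("wrist");print(np.round(c["intrinsics"],1).tolist(),np.round(c["world_from_camera"],3).tolist())
print("knob",wz(c,295,237,.114),"hub",wz(c,347,140,.084),"drum",wz(c,345,137,.07))
cor=[(277,22),(402,20),(398,220),(285,222)]
W=np.array([wz(c,u,v,.012) for u,v in cor]);print(W.round(4),W.mean(0).round(4),[np.linalg.norm(W[i]-W[(i+1)%4]).round(4) for i in range(4)])
to(.642,-.2025,87,.115)
i=cv2.imread("pics/w1.png");cv2.imwrite("pics/w1c.png",cv2.resize(i[10:260,250:420],None,fx=3,fy=3)[:, :])
E
```

```text
[[309.7, 0.0, 320.5], [0.0, 309.7, 199.6], [0.0, 0.0, 1.0]] [[0.062, -0.96, -0.274, 0.551], [0.998, 0.059, 0.017, -0.175], [-0.0, -0.274, 0.962, 0.329], [0.0, 0.0, 0.0, 1.0]]
knob [ 0.64021514 -0.20032005  0.114     ] hub [ 0.57302706 -0.1559328   0.084     ] drum [ 0.5716751  -0.15636757  0.07      ]
[[ 0.4506 -0.2138  0.012 ]
 [ 0.453  -0.0849  0.012 ]
 [ 0.67   -0.0967  0.012 ]
 [ 0.6642 -0.2215  0.012 ]] [ 0.5594 -0.1542  0.012 ] [np.float64(0.129), np.float64(0.2173), np.float64(0.1249), np.float64(0.2138)]
t 2.1 pos [ 0.6208 -0.1799  0.1862] yaw 86.46 tilt [-6.9e-03  8.0e-04 -1.0e+00] gap 0.0449 F [ 0.6 -0.2 -0.3]
tool shift cm [-2.31 -2.13  7.11] turn -0.009
```

```bash
python3 -c "
import cv2
i=cv2.imread('pics/w1.png');cv2.imwrite('pics/w1d.png',cv2.resize(i[15:255,260:420],None,fx=2.5,fy=2.5,interpolation=2))"
```

```text
(no output)
```

View pics/w1d.png

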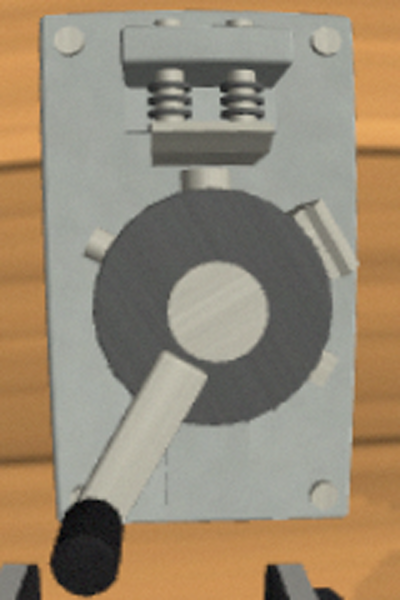

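```bash

python3 -m jog '-2.2 -2 0.5 0 4.5;0 0 0 0 4.5;0 0 0 0 4.5' 40 >/dev/null
python3 -c "
from h import *
to(.641,-.2015,87,.087)"
```

```text
t 2.4 pos [ 0.6409 -0.2002  0.18  ] yaw 86.16 tilt [-0.0095  0.0023 -1.    ] gap 0.0448 F [ 0.8  0.4 -1.1]
tool shift cm [-0.11 -0.14  9.3 ] turn -0.015
```

```bash

python3 -m jog '0 -0.1 2.5 0 4.5;0 0 2.5 0 4.5;0 0 2.5 0 4.5;0 0 1.5 0 4.5;0 0 0 0 4.5' 40
python3 -c "
from h import *
to(.641,-.2015,87,.087)
p,d=grab_frame('wrist');cv2.imwrite('pics/w2.png',p[:,:,::-1])"
```

```text
time_s: 2.9
eef_pos: [0.6393, -0.1981, 0.0896]
tool_rot: [[-0.997, 0.071, -0.007], [0.071, 0.997, 0.002], [0.007, 0.001, -1.0]]
ft_force: [0.4, 0.1, 0.4]
finger_gap: 0.045
t 2.9 pos [ 0.6393 -0.1981  0.0896] yaw 85.93 tilt [-0.0072  0.0018 -1.    ] gap 0.045 F [0.4 0.1 0.4]
tool shift cm [-0.19 -0.32  0.26] turn -0.019
```

View pics/w2.png

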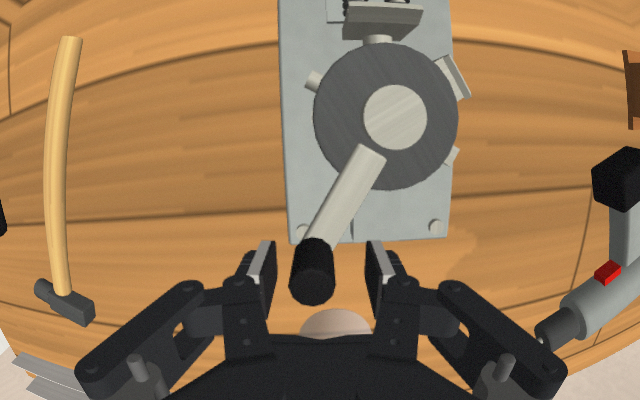

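The knob sits inside the loose cage at (312,270). I'll sweep it anticlockwise along the arc.

```bash

python3 -m jog '-0.3 0.8 0.1 0 4.5;-0.5 0.8 0 0 4.5;-0.5 0.8 0 0 4.5;-0.4 0.8 0 0 4.5;-0.3 0.8 0 0 4.5' 40
python3 -c "
from h import *
to(.6575,-.148,87,.088)"
```

```text
time_s: 3.45
eef_pos: [0.6628, -0.1638, 0.0939]
tool_rot: [[-0.997, 0.078, -0.008], [0.078, 0.997, -0.013], [0.007, -0.013, -1.0]]
ft_force: [-1.4, -3.3, -1.0]
finger_gap: 0.0453
t 3.45 pos [ 0.6628 -0.1638  0.0939] yaw 85.55 tilt [-0.0077 -0.0127 -0.9999] gap 0.0453 F [-1.4 -3.3 -1. ]
tool shift cm [0.65 1.54 0.57] turn -0.025
```

```bash

python3 -m jog '0.3 0.8 0.3 0 4.5;0.2 0.8 0.3 0 4.5;0.1 0.8 0.2 0 4.5' 40
python3 -c "
from h import *
to(.6565,-.135,87,.088)"
```

```text
time_s: 3.75
eef_pos: [0.662, -0.1371, 0.0883]
tool_rot: [[-0.997, 0.077, 0.0], [0.077, 0.997, -0.013], [-0.001, -0.013, -1.0]]
ft_force: [-0.0, 0.4, -0.8]
finger_gap: 0.0447
t 3.75 pos [ 0.662  -0.1371  0.0883] yaw 85.61 tilt [ 0.     -0.0133 -0.9999] gap 0.0447 F [-0.   0.4 -0.8]
tool shift cm [0.57 0.16 0.03] turn -0.024
```

```bash
python3 -c "
from h import *
p,d=grab_frame('wrist');cv2.imwrite('pics/w3.png',p[:,:,::-1])
to(.6485,-.119,87,.088)"
```

```text
t 3.8 pos [ 0.6616 -0.1353  0.0878] yaw 85.7 tilt [-0.001  -0.0119 -0.9999] gap 0.0451 F [-0.4  1.  -0.4]
tool shift cm [ 1.43  1.53 -0.03] turn -0.023
```

View pics/w3.png

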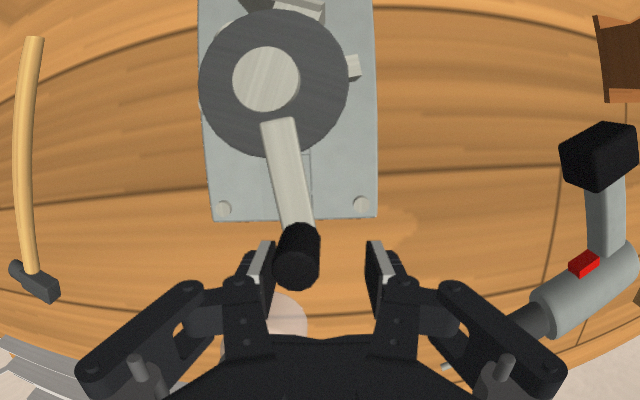

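The knob (297,255) is just past the hump and still near the pushing finger. I'll follow the rest of the arc.

```bash

python3 -m jog '0.5 0.6 0 0 4.5;0.5 0.5 0 0 4.5;0.4 0.4 0 0 4.5;0 0 0 0 4.5;0 0 0 0 4.5' 40
python3 -c "
from h import *
p,d=grab_frame('wrist');cv2.imwrite('pics/w4.png',p[:,:,::-1])
to(.6485,-.119,87,.088)"
```

```text
time_s: 4.3
eef_pos: [0.6461, -0.1153, 0.0872]
tool_rot: [[-0.997, 0.073, -0.003], [0.073, 0.997, -0.009], [0.002, -0.009, -1.0]]
ft_force: [-0.1, 0.6, 0.9]
finger_gap: 0.0449
t 4.35 pos [ 0.6461 -0.1153  0.0872] yaw 85.8 tilt [-0.0032 -0.0089 -1.    ] gap 0.0451 F [-0.9 -0.2 -0.3]
tool shift cm [-0.26 -0.35 -0.08] turn -0.021
```

View pics/w4.png

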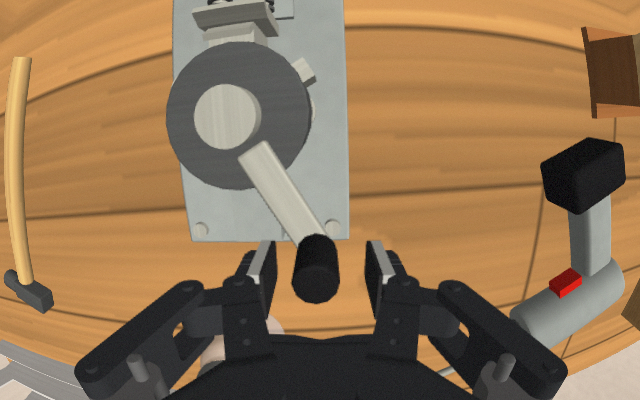

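The knob is now free, centred in the cage at (315,270). The flat die faces the plate at (235,25). I'll go straight up and back off to look from above.

```bash

python3 -m jog '0 0 -3 0 4.5;0 0 -4 0 4.5;0 0 -4 0 4.5;0 0 -4 0 6;4 1 0 0 8;4 1 0 0 8;2 0 0 0 8;0 0 0 0 8;0 0 0 0 8' 40
python3 -c "
from h import *
c=calibration('wrist')
p,d=grab_frame('wrist');cv2.imwrite('pics/w5.png',p[:,:,::-1])
np.save('pics/w5c.npy',np.array(c['world_from_camera']))
p,d=grab_frame('top');cv2.imwrite('pics/t5.png',p[:,:,::-1])
to(.6485,-.119,87,.088)"
```

```text
time_s: 5.25
eef_pos: [0.5508, -0.0904, 0.2456]
tool_rot: [[-0.997, 0.079, 0.006], [0.078, 0.997, -0.012], [-0.007, -0.011, -1.0]]
ft_force: [-0.4, 0.3, -1.2]
finger_gap: 0.08
t 5.35 pos [ 0.5512 -0.0905  0.2451] yaw 85.5 tilt [ 0.0056 -0.0118 -0.9999] gap 0.0802 F [ 0.9  0.3 -0.1]
tool shift cm [-9.82 -1.9  15.79] turn -0.026
```

View pics/w5.png

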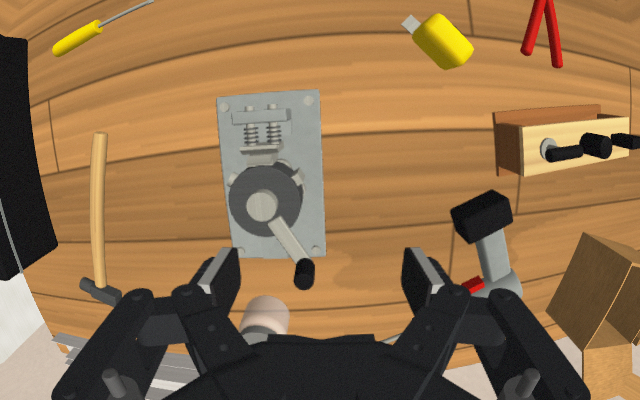

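The turret looks to be at 0, with the die against the plate side (262,158). Next, the setter.

```bash

python3 -m jog '0.8 4.7 0 0 7;0.8 4.7 0 0 7;0.8 4.7 0 0 7;0.8 4.7 0 0 7;0.8 4.7 0 0 7;0.8 4.7 0 0 7;0.8 4.7 0 0 7;0.8 4.7 0 0.1 7;0 0 0 0.14 7;0 0 0 0.14 7' 40 >/dev/null
python3 -m jog '0 0 0 0.14 5;0 0 0 0.14 5;0 0 0 0.14 5;0 0 0 0.14 5;0 0 0 0.14 5;0 0 0 0.14 5;0 0 0 0.14 5;0 0 0 0 5;0 0 0 0 5' 40 >/dev/null
python3 -c "
from h import *
to(.5125,.337,6.2,.2)"
```

```text
t 7.25 pos [0.5369 0.31   0.2252] yaw 4.33 tilt [ 0.0023 -0.0137 -0.9999] gap 0.0501 F [ 0.8 -0.2 -0.6]
tool shift cm [ 2.91 -2.24  2.48] turn -0.033
```

```bash

python3 -m jog '1 -2.2 0 -0.033 5;0 0 0 0 5;0 0 0 0 5' 40 >/dev/null
python3 -c "
from h import *
to(.5125,.337,6.2,.2)
c=calibration('wrist')
p,d=grab_frame('wrist');cv2.imwrite('pics/w6.png',p[:,:,::-1])
c['world_from_camera']=np.array(c['world_from_camera']);np.save('pics/w6c.npy',c['world_from_camera']);print(c['world_from_camera'].round(3).tolist())
"
```

```text
t 7.55 pos [0.5152 0.3187 0.2238] yaw 6.62 tilt [ 0.0019 -0.0141 -0.9999] gap 0.05 F [-0.6 -0.   0.7]
tool shift cm [ 1.88 -0.06  2.35] turn 0.007
[[0.993, -0.11, -0.034, 0.507], [0.116, 0.949, 0.293, 0.392], [-0.0, -0.295, 0.955, 0.365], [0.0, 0.0, 0.0, 1.0]]
```

View pics/w6.png

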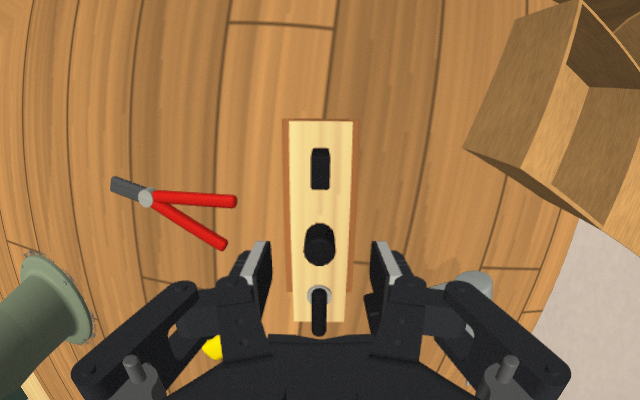

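The block handle is at (320,168), the scraper at (320,243) and the tee key at (319,310).

```bash
python3 - <<'E'
from h import *
c=calibration('wrist');c['world_from_camera']=np.load('pics/w6c.npy')
i=cv2.imread('pics/w6.png');g=i.max(2)
cv2.imwrite('pics/w6c.png',cv2.resize(i[110:345,270:370],None,fx=2.5,fy=2.5,interpolation=2))
m=np.zeros_like(g);m[135:205,295:345]=(g[135:205,295:345]<60);
cs=max(cv2.findContours(m,cv2.RETR_EXTERNAL,cv2.CHAIN_APPROX_NONE)[0],key=cv2.contourArea)
print(cv2.boundingRect(cs))
for z in (.117,.1):
  pts=np.array([wz(c,u,v,z)[:2] for [[u,v]] in cs],np.float32);print(z,cv2.minAreaRect(pts))
# board corners z .072
W=np.array([wz(c,u,v,.072) for u,v in((289,121),(353,121),(344,322),(295,322))]);print(W.round(4))
E
```

```text
(312, 149, 18, 40)
0.117 ((0.5128730535507202, 0.3417832851409912), (0.013792499899864197, 0.03264884278178215), 6.267237663269043)
0.1 ((0.5132637619972229, 0.3383568227291107), (0.014737569727003574, 0.034885942935943604), 6.267200469970703)
[[0.4792 0.3752 0.072 ]
 [0.539  0.3822 0.072 ]
 [0.5635 0.152  0.072 ]
 [0.5049 0.1451 0.072 ]]
```

View pics/w6c.png

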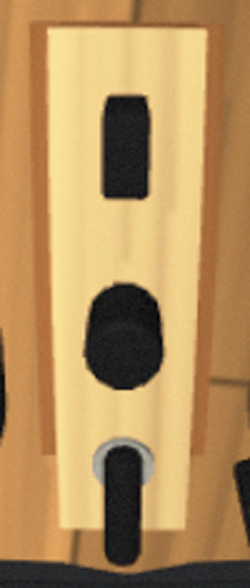

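```bash

python3 -m jog '2 -0.2 1 0 5;0 0 3 0 5;0 0 2 0 5;0 0 0 0 5;0 0 0 0 5' 40 >/dev/null
python3 -c "
from h import *
to(.513,.3385,6.3,.081)"
```

```text
t 8.1 pos [0.515  0.3382 0.1634] yaw 6.66 tilt [ 0.006  -0.0124 -0.9999] gap 0.0499 F [0.9 0.2 0.4]
tool shift cm [ 0.16 -0.23  8.23] turn 0.006
```

```bash

python3 -m jog '0.1 -0.2 2 0 5;0 0 2 0 5;0 0 2 0 5;0 0 1.5 0 5;0 0 0.3 0 5;0 0 0 0 5' 40 
python3 -c "
from h import *
to(.513,.3385,6.3,.081)
p,d=grab_frame('wrist');cv2.imwrite('pics/w7.png',p[:,:,::-1])"
```

```text
time_s: 8.7
eef_pos: [0.5208, 0.3397, 0.0917]
tool_rot: [[-0.115, 0.993, 0.018], [0.993, 0.115, -0.007], [-0.009, 0.017, -1.0]]
ft_force: [-0.1, -0.5, 0.4]
finger_gap: 0.0499
t 8.7 pos [0.5208 0.3397 0.0917] yaw 6.63 tilt [ 0.018  -0.0068 -0.9998] gap 0.0499 F [-0.1 -0.5  0.4]
tool shift cm [-0.02 -0.81  1.06] turn 0.006
```

View pics/w7.png

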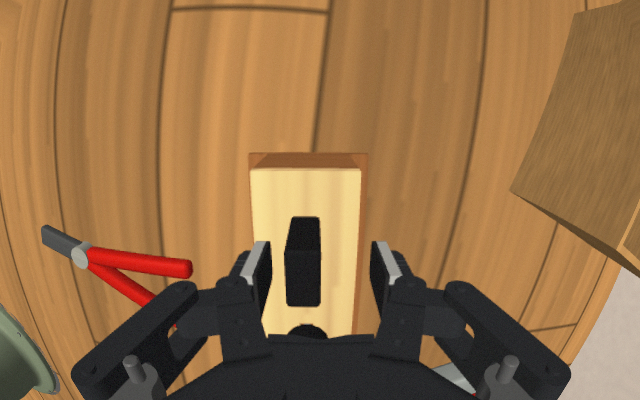

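The block is at (303,260), 8 mm off in x, and the tool has tilted about 1°. I'll correct that slowly.

```bash

python3 -m jog '0 -0.3 -1 0 5;0 -0.3 -1 0 5;0 -0.2 -1 0 5;0 0 0 0 5;0 0 0 0 5' 40 
python3 -c "
from h import *
to(.513,.3385,6.3,.081)"
```

```text
time_s: 9.25
eef_pos: [0.5142, 0.3404, 0.1299]
tool_rot: [[-0.115, 0.993, 0.025], [0.993, 0.116, -0.003], [-0.006, 0.025, -1.0]]
ft_force: [0.3, 0.6, -0.1]
finger_gap: 0.0497
t 9.25 pos [0.5142 0.3404 0.1299] yaw 6.64 tilt [ 0.0255 -0.0029 -0.9997] gap 0.0497 F [ 0.3  0.6 -0.1]
tool shift cm [-0.15 -0.26  4.89] turn 0.006
```

```bash

python3 -m jog '0 1.5 0 0 5;0 1.5 0 0 5' >/dev/null;python3 -c "
from h import *
to(.513,.3385,6.3,.081)"
python3 -m jog '0 0 0 0 5;0 0 0 0 5;0 0 0 0 5' >/dev/null
python3 -c "
from h import *
to(.513,.3385,6.3,.081)"
python3 -m jog '0 -1.5 0 0 5;0 -1.5 0 0 5' >/dev/null;python3 -c "
from h import *
to(.513,.3385,6.3,.081)"
python3 -m jog '0 0 0 0 5' >/dev/null
python3 -c "
from h import *
to(.513,.3385,6.3,.081)"
```

```text
t 9.45 pos [0.5428 0.3441 0.1314] yaw 6.73 tilt [ 0.0247 -0.0031 -0.9997] gap 0.0497 F [-0.  -0.3 -0.7]
tool shift cm [-0.18 -3.15  4.96] turn 0.007
t 9.75 pos [0.5431 0.3438 0.1306] yaw 6.68 tilt [ 0.0242 -0.0033 -0.9997] gap 0.05 F [-0.5  0.5 -0.5]
tool shift cm [-0.15 -3.17  4.89] turn 0.007
t 9.95 pos [0.5129 0.34   0.1293] yaw 6.63 tilt [ 0.0242 -0.0034 -0.9997] gap 0.0505 F [-0.3  0.9  0.4]
tool shift cm [-0.12 -0.13  4.83] turn 0.006
t 10.05 pos [0.5105 0.3397 0.129 ] yaw 6.7 tilt [ 0.0219 -0.0042 -0.9998] gap 0.0498 F [ 0.2  0.2 -0.7]
tool shift cm [-0.11  0.13  4.8 ] turn 0.007
```

```bash

T='from h import *
to(.513,.3385,6.3,.081)'
python3 -m jog '0 0 -4 0 5' >/dev/null;python3 -c "$T"
python3 -m jog '0 0 0 0 5' >/dev/null;python3 -c "$T"
python3 -m jog '0 0 0 0 5' >/dev/null;python3 -c "$T"
python3 -m jog '0 0 1 0 5;0 0 1 0 5;0 0 1 0 5;0 0 1 0 5' >/dev/null;python3 -c "$T"
python3 -m jog '0 0 0 0 5' >/dev/null;python3 -c "$T"
```

```text
t 10.15 pos [0.5058 0.338  0.1643] yaw 6.72 tilt [ 0.0128 -0.0091 -0.9999] gap 0.0502 F [-0.8  0.5 -0.6]
tool shift cm [0.05 0.62 8.33] turn 0.007
t 10.25 pos [0.5088 0.3398 0.1695] yaw 6.74 tilt [ 0.0206 -0.0051 -0.9998] gap 0.05 F [1.6 0.4 0.9]
tool shift cm [-0.11  0.23  8.85] turn 0.008
t 10.35 pos [0.5087 0.3397 0.1695] yaw 6.74 tilt [ 0.0206 -0.0051 -0.9998] gap 0.0502 F [ 0.  -0.7 -0.7]
tool shift cm [-0.1   0.23  8.86] turn 0.008
t 10.75 pos [0.5102 0.3395 0.1257] yaw 6.73 tilt [ 0.0213 -0.0049 -0.9998] gap 0.0499 F [-0.   0.  -0.3]
tool shift cm [-0.1   0.17  4.48] turn 0.008
t 10.85 pos [0.5087 0.3386 0.1229] yaw 6.73 tilt [ 0.0173 -0.007  -0.9998] gap 0.0501 F [-0.5 -0.2 -0.8]
tool shift cm [-0.02  0.36  4.19] turn 0.007
```

```bash

T='from h import *
to(.513,.3385,6.3,.081)'
python3 -m jog '0 0 -2 0 5;0 0 -2 0 5;0 0 -1 0 5;0 0 -0.5 0 5' >/dev/null;python3 -c "$T"
python3 -m jog '0 0 0 0 5' >/dev/null;python3 -c "$T"
python3 -m jog '0 0 2 0 5;0 0 2 0 5' >/dev/null;python3 -c "$T"
python3 -m jog '0 0 0 0 5' >/dev/null;python3 -c "$T"
```

```text
t 11.25 pos [0.5057 0.3378 0.1752] yaw 6.71 tilt [ 0.0102 -0.0107 -0.9999] gap 0.0502 F [-0.3 -0.2  0.7]
tool shift cm [0.1  0.65 9.43] turn 0.007
t 11.35 pos [0.5062 0.338  0.1758] yaw 6.72 tilt [ 0.0114 -0.01   -0.9999] gap 0.0499 F [ 0.1  0.2 -0.9]
tool shift cm [0.07 0.59 9.49] turn 0.007
t 11.55 pos [0.5086 0.3387 0.1372] yaw 6.72 tilt [ 0.0167 -0.0073 -0.9998] gap 0.0499 F [ 1.1 -0.7 -1.1]
tool shift cm [-0.02  0.34  5.63] turn 0.007
t 11.65 pos [0.5067 0.3376 0.1341] yaw 6.71 tilt [ 0.0121 -0.0097 -0.9999] gap 0.0502 F [-0.6 -0.3  0. ]
tool shift cm [0.07 0.58 5.32] turn 0.007
```

```bash

T='from h import *
to(.513,.3385,6.3,.081)'
python3 -m jog '0 0.3 -2 0 5;0 0.3 -2 0 5;0 0 -1 0 5;0 0 -0.5 0 5;0 0 0 0 5' >/dev/null;python3 -c "$T"
python3 -m jog '0 0.2 2 0 5;0 0.2 2 0 5;0 0.2 2 0 5;0 0 2 0 5' >/dev/null;python3 -c "$T"
python3 -m jog '0 0 0 0 5' >/dev/null;python3 -c "$T"
```

```text
t 12.15 pos [0.5106 0.3382 0.1898] yaw 6.72 tilt [ 0.0077 -0.0119 -0.9999] gap 0.05 F [ 0.4 -0.5  0.4]
tool shift cm [ 0.14  0.18 10.88] turn 0.007
t 12.55 pos [0.5187 0.339  0.1096] yaw 6.74 tilt [ 0.013  -0.0091 -0.9999] gap 0.05 F [-0.1  0.8 -0.3]
tool shift cm [ 0.05 -0.61  2.85] turn 0.008
t 12.65 pos [0.5163 0.3378 0.1062] yaw 6.75 tilt [ 0.0074 -0.0119 -0.9999] gap 0.0501 F [-1.4 -0.3  0.5]
tool shift cm [ 0.14 -0.33  2.51] turn 0.008
```

Tilt is down to about 0.4° in the jaw direction. I'll go down to grip height at low speed and close.

```bash

T='from h import *
to(.513,.3385,6.3,.081)'
python3 -m jog '0.1 -0.3 1.1 0 5;0 0 1.1 0 5;0 0 0 0 5' >/dev/null;python3 -c "$T"
```

```text
t 12.95 pos [0.513  0.3383 0.0832] yaw 6.75 tilt [ 0.0076 -0.0117 -0.9999] gap 0.0501 F [-0.7 -0.5 -0.2]
tool shift cm [0.02 0.   0.22] turn 0.008
```

```bash

T='from h import *
to(.513,.3385,6.3,.081)'
python3 -m jog '0 0 0.1 0 3;0 0 0 0 1.6;0 0 0 0 1;0 0 0 0 1;0 0 0 0 1;0 0 0 0 1' 60 ;python3 -c "$T
p,d=grab_frame('wrist');cv2.imwrite('pics/w8.png',p[:,:,::-1])"
```

```text
time_s: 13.55
eef_pos: [0.5142, 0.3389, 0.084]
tool_rot: [[-0.118, 0.993, 0.01], [0.993, 0.118, -0.01], [-0.012, 0.009, -1.0]]
ft_force: [-0.2, 0.3, -1.8]
finger_gap: 0.0151
t 13.55 pos [0.5142 0.3389 0.084 ] yaw 6.76 tilt [ 0.0104 -0.0104 -0.9999] gap 0.0151 F [-0.2  0.3 -1.8]
tool shift cm [-0.03 -0.12  0.3 ] turn 0.008
```

View pics/w8.png

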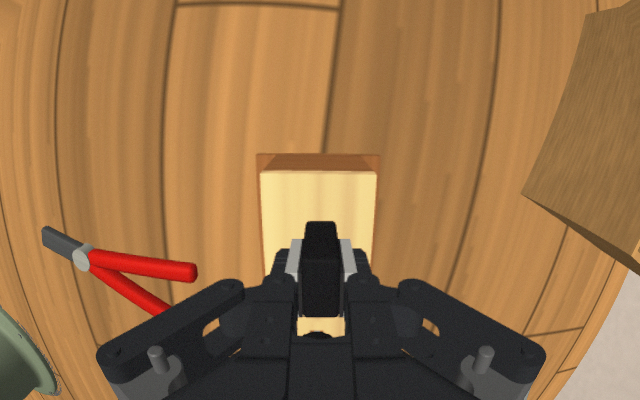

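The grip is good: the gap is 15 mm on the 16 mm handle. Lift straight out.

```bash

T='from h import *
to(.513,.3385,6.3,.22)'
python3 -m jog '0 0 -0.7 0 1;0 0 -1 0 1;0 0 -1 0 1' >/dev/null ;python3 -c "$T"
python3 -m jog '0 0 -1.3 0 1;0 0 -1.5 0 1;0 0 -1.5 0 1;0 0 -1.5 0 1;0 0 -1.5 0 1;0 0 -1.5 0 1;0 0 -1 0 1;0 0 -0.5 0 1;0 0 0 0 1' >/dev/null ;python3 -c "$T"
```

```text
t 13.9 pos [0.5128 0.3386 0.1114] yaw 6.75 tilt [ 0.0075 -0.0118 -0.9999] gap 0.0147 F [ 0.4  0.2 -1.6]
tool shift cm [ -0.15   0.09 -10.86] turn 0.008
t 14.8 pos [0.5139 0.3411 0.2305] yaw 6.76 tilt [ 0.0177 -0.0066 -0.9998] gap 0.0149 F [-0.2 -0.6 -1.2]
tool shift cm [-0.24 -0.13  1.05] turn 0.008
```

```bash

T='from h import *
to(.518,-.155,-1.8,.22)'
python3 -m jog '0 0 0 0.075 1;0 0 0 0.075 1;-2 0 0 0 1;-4 0 0 0 1;-4.7 0 0 0 1;-4.7 0 0 0 1;-4.7 0 0 0 1;-4.7 0 0 0 1;-4.7 0 0 0 1' >/dev/null ;python3 -c "$T"
python3 -m jog '-4.7 0 0 0 1;-4.7 0 0 0 1;-4.7 0 0 0 1;-3 0 0 0 1;0 0 0 0 1' >/dev/null ;python3 -c "$T"
```

```text
t 15.7 pos [0.4999 0.0419 0.226 ] yaw -1.49 tilt [ 0.0105 -0.007  -0.9999] gap 0.0153 F [ 0.3 -0.9 -1.3]
tool shift cm [-19.63   2.31   0.75] turn 0.005
t 16.2 pos [ 0.492  -0.141   0.2246] yaw -1.92 tilt [ 0.0073 -0.0078 -0.9999] gap 0.015 F [ 0.4  0.1 -2. ]
tool shift cm [-1.31  2.65  0.49] turn -0.002
```

```bash

T='from h import *
to(.518,-.155,-1.8,.165)'
python3 -m jog '-0.6 1.2 0 0 1;-0.6 1.2 0 0 1;0 0 2 0 1;0 0 2 0 1;0 0 0 0 1' >/dev/null ;python3 -c "$T
np.save('pics/w9c.npy',np.array(calibration('wrist')['world_from_camera']))
p,d=grab_frame('wrist');cv2.imwrite('pics/w9.png',p[:,:,::-1]);cv2.imwrite('pics/w9z.png',cv2.resize(p[150:350,220:420,::-1],None,fx=3,fy=3,interpolation=2))
p,d=grab_frame('scene');cv2.imwrite('pics/s9.png',p[:,:,::-1]);cv2.imwrite('pics/s9z.png',cv2.resize(p[120:270,210:350,::-1],None,fx=4,fy=4,interpolation=2))
"
```

```text
t 16.7 pos [ 0.5148 -0.153   0.1814] yaw -2.04 tilt [ 0.0036 -0.0043 -1.    ] gap 0.0148 F [ 0.2  0.  -1.5]
tool shift cm [-0.18  0.32  1.64] turn -0.004
```

View pics/w9.png

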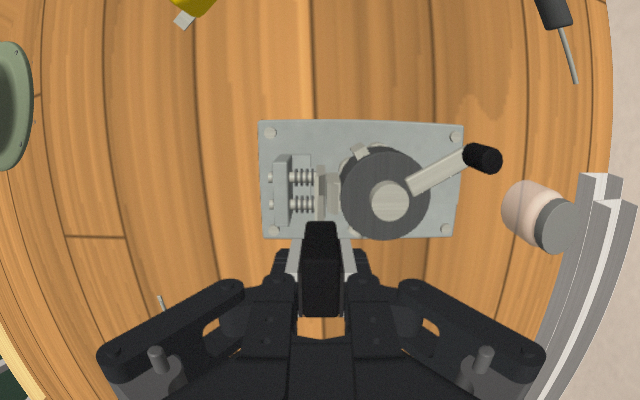

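View pics/s9z.png

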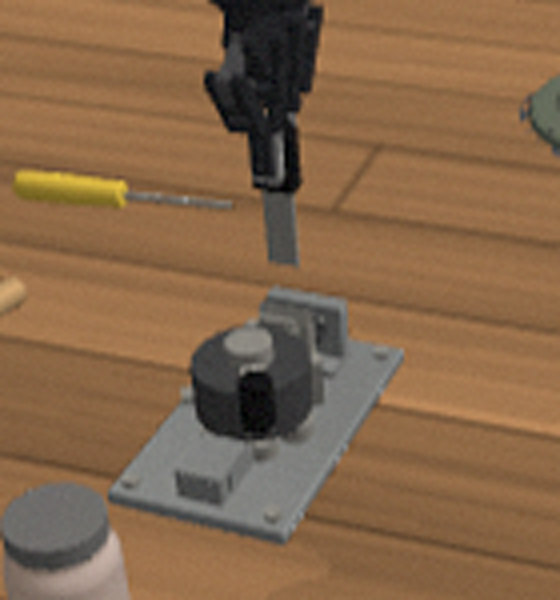

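The wrist view shows the gap between the die and the plate at about (335,190), with the handle at (320,270). The tilt is now only about 0.3°. Now I refine the throat position.

```bash
python3 - <<'E'
import cv2
i=cv2.imread('pics/w9.png');cv2.imwrite('pics/w9y.png',cv2.resize(i[110:250,250:470],None,fx=3.6,fy=3.6,interpolation=2))
E
```

```text
(no output)
```

View pics/w9y.png

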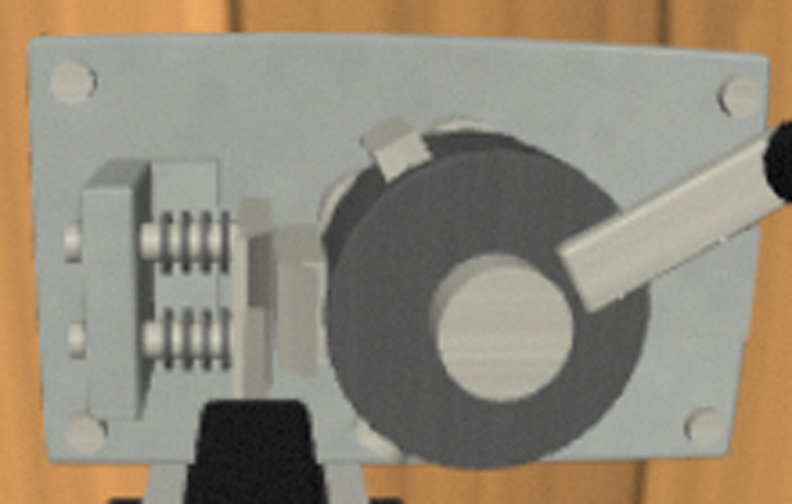

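```bash
python3 - <<'E'
from h import *
c=calibration('wrist');c['world_from_camera']=np.load('pics/w9c.npy')
f=lambda u,v,z:wz(c,250+u/3.6-.4,110+v/3.6-.4,z).round(4)
print("hub",f(506,327,.084),"drum",f(488,309,.07),"drumL",f(327,309,.07),"drumR",f(649,309,.07))
print("gap",f(273,300,.064), f(277,235,.064),f(272,380,.064))
print("plate lip outer top",f(233,225,.073),f(236,390,.073),"inner",f(270,200,.073))
print("bracket front/back top",f(135,190,.062),f(85,190,.062),f(135,415,.062),f(85,410,.062))
W=np.array([f(*p,.012) for p in((30,38),(769,57),(728,455),(48,462))]);print(W,W.mean(0))
a=W[1]-W[0];b=W[2]-W[3];print(np.degrees(np.arctan2(a[1],a[0])),np.degrees(np.arctan2(b[1],b[0])),np.linalg.norm(a),np.linalg.norm(b))
E
```

```text
hub [ 0.5727 -0.155   0.084 ] drum [ 0.5714 -0.1546  0.07  ] drumL [ 0.5325 -0.1533  0.07  ] drumR [ 0.6127 -0.156   0.07  ]
gap [ 0.5199 -0.1523  0.064 ] [ 0.5214 -0.1363  0.064 ] [ 0.519  -0.1727  0.064 ]
plate lip outer top [ 0.5112 -0.1316  0.073 ] [ 0.5103 -0.1717  0.073 ] inner [ 0.5199 -0.1261  0.073 ]
bracket front/back top [ 0.488  -0.1244  0.062 ] [ 0.4759 -0.1239  0.062 ] [ 0.4842 -0.1816  0.062 ] [ 0.4716 -0.1798  0.062 ]
[[ 0.455  -0.0879  0.012 ]
 [ 0.6709 -0.0962  0.012 ]
 [ 0.6668 -0.2235  0.012 ]
 [ 0.4497 -0.2156  0.012 ]] [ 0.5606 -0.1558  0.012 ]
-2.201578972205579 -2.0840029095871353 0.21605948255052362 0.21724368805560262
```

```bash

T='from h import *
to(.5185,-.1535,-2,.114)'
python3 -m jog '0 0.3 0.6 0 1;0 0.1 0.6 0 1;0 0 0.6 0 1;0 0 0.6 0 1;0 0 0 0 1' >/dev/null ;python3 -c "$T
p,d=grab_frame('wrist');cv2.imwrite('pics/w10.png',p[150:300,240:400,::-1].repeat(4,0).repeat(4,1))
p,d=grab_frame('scene');cv2.imwrite('pics/s10z.png',cv2.resize(p[120:270,210:350,::-1],None,fx=4,fy=4,interpolation=2))
"
```

```text
t 17.3 pos [ 0.5222 -0.1536  0.1606] yaw -1.96 tilt [ 0.0108 -0.0074 -0.9999] gap 0.0152 F [ 0.1 -0.5 -1.1]
tool shift cm [ 0.03 -0.42  4.66] turn 0.001
```

View pics/w10.png

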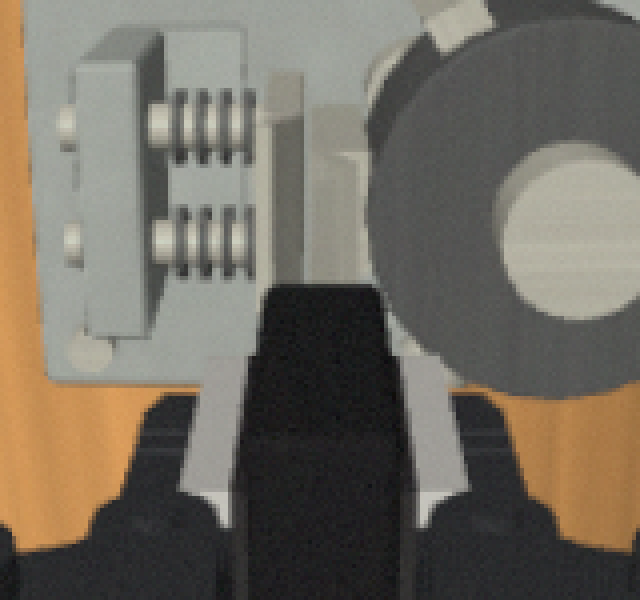

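View pics/s10z.png

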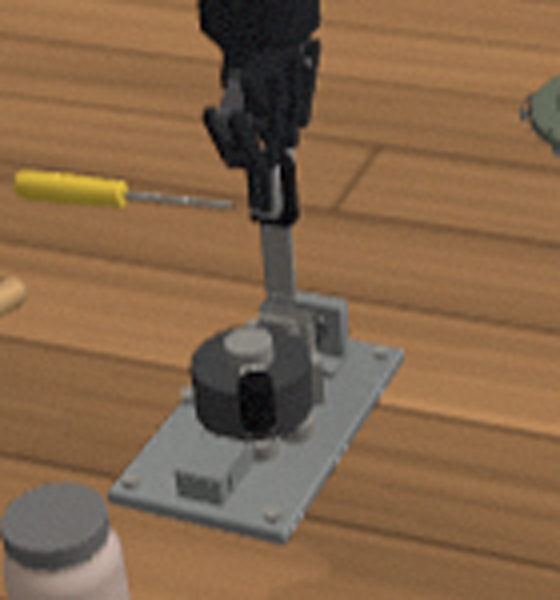

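The tip is just above the funnel, but x is 4 mm too far and the tilt is 0.6°. I'll lift off with a ramp, which takes tilt out, and re-centre.

```bash

T='from h import *
to(.5185,-.1535,-2,.114)'
python3 -m jog '0 -0.2 -2 0 1;0 -0.2 -1 0 1;0 0 -0.5 0 1;0 0 0 0 1' >/dev/null ;python3 -c "$T"
python3 -m jog '0 0 1.8 0 1;0 0 0 0 1' >/dev/null ;python3 -c "$T"
```

```text
t 17.8 pos [ 0.5181 -0.1536  0.1978] yaw -1.98 tilt [ 0.012  -0.0079 -0.9999] gap 0.0151 F [-0.8 -0.6 -1.3]
tool shift cm [ 0.07 -0.06  8.38] turn 0.0
t 18.0 pos [ 0.5186 -0.1539  0.1796] yaw -1.98 tilt [ 0.0132 -0.0084 -0.9999] gap 0.0151 F [-1.1 -0.3 -2. ]
tool shift cm [ 0.09 -0.1   6.56] turn 0.0
```

```bash

T='from h import *
to(.5185,-.1535,-2,.114)'
python3 -m jog '0 0 -2 0 1;0 0 -2 0 1;0 0 -1 0 1;0 0 -0.5 0 1;0 0 0 0 1' >/dev/null ;python3 -c "$T"
python3 -m jog '0 0 2 0 1;0 0 2 0 1' >/dev/null ;python3 -c "$T"
python3 -m jog '0 0 0 0 1' >/dev/null ;python3 -c "$T"
```

```text
t 18.5 pos [ 0.5168 -0.153   0.2354] yaw -1.99 tilt [ 0.0097 -0.0069 -0.9999] gap 0.0153 F [-0.1  0.  -1.9]
tool shift cm [ 0.03  0.05 12.14] turn 0.0
t 18.7 pos [ 0.5192 -0.1541  0.1967] yaw -1.98 tilt [ 0.015  -0.0092 -0.9998] gap 0.0153 F [ 0.4  0.5 -2. ]
tool shift cm [ 0.13 -0.19  8.26] turn 0.0
t 18.8 pos [ 0.5172 -0.1533  0.1937] yaw -1.99 tilt [ 0.0101 -0.007  -0.9999] gap 0.0155 F [-0.2 -0.1 -1.2]
tool shift cm [0.03 0.04 7.97] turn 0.0
```

```bash

T='from h import *
to(.5185,-.1535,-2,.114)'
python3 -m jog '0 0 -2 0 1;0 0 -1.6 0 1;0 0 -1.2 0 1;0 0 -0.8 0 1;0 0 -0.4 0 1;0 0 -0.2 0 1;0 0 0 0 1' >/dev/null ;python3 -c "$T"
python3 -m jog '0 0 0.4 0 1;0 0 0.8 0 1;0 0 1.2 0 1;0 0 1.6 0 1;0 0 2 0 1;0 0 0 0 1' >/dev/null ;python3 -c "$T"
```

```text
t 19.5 pos [ 0.5149 -0.1521  0.2572] yaw -1.99 tilt [ 0.0048 -0.0046 -1.    ] gap 0.0153 F [ 0.1 -0.5 -0.9]
tool shift cm [-0.07  0.29 14.33] turn 0.0
t 20.1 pos [ 0.5131 -0.1514  0.1897] yaw -2.0 tilt [-0.     -0.0024 -1.    ] gap 0.0153 F [-1.3 -0.  -2. ]
tool shift cm [-0.17  0.55  7.57] turn 0.0
```

That cleared the tilt. I'll centre laterally, then descend with gradual starts.

```bash

T='from h import *
to(.5185,-.1535,-2,.114)'
python3 -m jog '-0.1 0.25 0 0 1;-0.1 0.25 0 0 1;0 0 0 0 1' >/dev/null ;python3 -c "$T"
python3 -m jog '0 0 0.3 0 1;0 0 0.7 0 1;0 0 1.1 0 1;0 0 1.1 0 1;0 0 0 0 1' >/dev/null ;python3 -c "$T"
```

```text
t 20.4 pos [ 0.5183 -0.1537  0.1896] yaw -2.0 tilt [-8.0e-04 -2.1e-03 -1.0e+00] gap 0.0153 F [-0.4  0.8 -0.1]
tool shift cm [0.04 0.02 7.56] turn 0.0
t 20.9 pos [ 0.5194 -0.1542  0.1564] yaw -2.0 tilt [ 0.0021 -0.0033 -1.    ] gap 0.0152 F [ 0.5  0.1 -1.7]
tool shift cm [ 0.09 -0.1   4.24] turn 0.0
```

```bash

T='from h import *
to(.5185,-.1535,-2,.114)'
python3 -m jog '0 -0.1 0.3 0 1;0 0 0.5 0 1;0 0 0.5 0 1;0 0 0 0 1' >/dev/null ;python3 -c "$T
p,d=grab_frame('wrist');cv2.imwrite('pics/w11.png',p[150:300,240:400,::-1].repeat(4,0).repeat(4,1))
"
```

```text
t 21.3 pos [ 0.5179 -0.1541  0.1418] yaw -2.0 tilt [ 0.0011 -0.0029 -1.    ] gap 0.0149 F [-0.7  0.  -0.5]
tool shift cm [0.07 0.05 2.78] turn 0.0
```

View pics/w11.png

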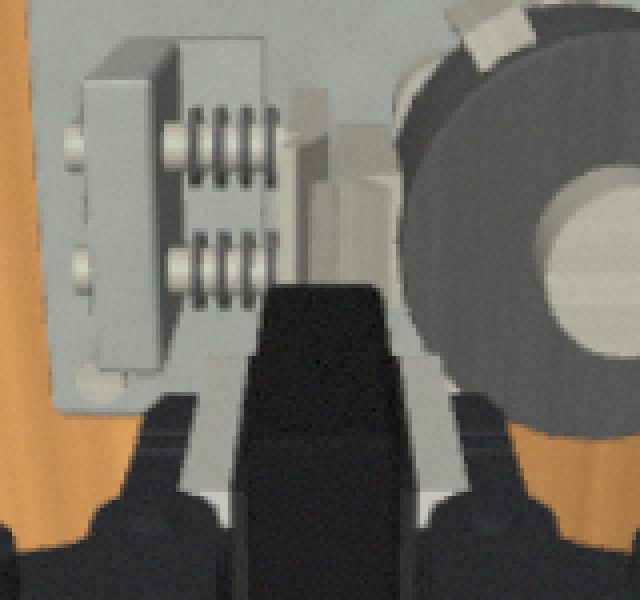

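The blade, at (325,230) in the zoomed view, has entered the funnel between the plate and die lips. I'll continue with force checks.

```bash

T='from h import *
to(.5181,-.1535,-2,.114)'
python3 -m jog '0 0 0.3 0 1;0 0 0.4 0 1;0 0 0 0 1' >/dev/null ;python3 -c "$T"
python3 -m jog '0 0 0.4 0 1;0 0 0.5 0 1;0 0 0 0 1' >/dev/null ;python3 -c "$T"
```

```text
t 21.65 pos [ 0.5196 -0.1547  0.1357] yaw -1.99 tilt [ 0.0047 -0.004  -1.    ] gap 0.0155 F [ 0.1 -0.  -1. ]
tool shift cm [ 0.12 -0.17  2.17] turn 0.0
t 21.95 pos [ 0.5183 -0.1555  0.1301] yaw -2.0 tilt [ 0.0033 -0.0073 -1.    ] gap 0.015 F [ 1.7 -0.5 -6.2]
tool shift cm [ 0.21 -0.04  1.61] turn 0.0
```

```bash

T='from h import *
to(.5181,-.1535,-2,.114)'
python3 -m jog '0 0 0 0 1;0 0 0 0 1' >/dev/null ;python3 -c "$T
p,d=grab_frame('wrist');cv2.imwrite('pics/w12.png',p[150:300,240:400,::-1].repeat(4,0).repeat(4,1))
p,d=grab_frame('scene');cv2.imwrite('pics/s12z.png',cv2.resize(p[150:250,225:325,::-1],None,fx=6,fy=6,interpolation=2))
"
```

```text
t 22.15 pos [ 0.5185 -0.1555  0.1301] yaw -1.99 tilt [ 0.0036 -0.0073 -1.    ] gap 0.0151 F [-0.3 -0.4 -0.1]
tool shift cm [ 0.21 -0.05  1.61] turn 0.0
```

View pics/w12.png

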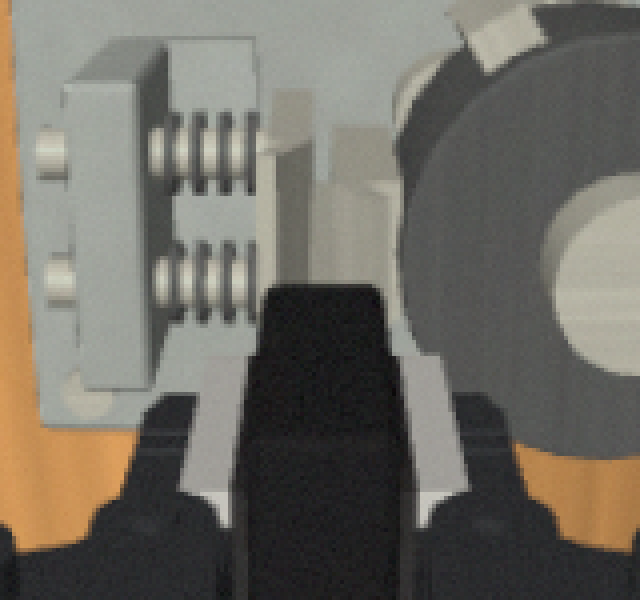

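View pics/s12z.png

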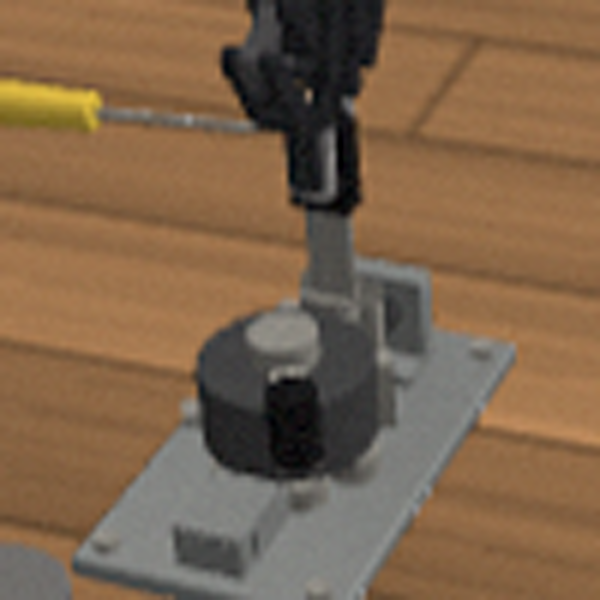

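The blade is in the flats: the plate has moved back (bolt heads at x ≈ 50 in the zoomed view) and the forces are small. I'll continue to half depth.

```bash

T='from h import *
to(.5181,-.1545,-2,.114)'
python3 -m jog '0.05 0 0.3 0 1;0 0 0.4 0 1;0 0 0.4 0 1' |grep force;python3 -c "$T"
python3 -m jog '0 0 0 0 1' |grep force;python3 -c "$T"
```

```text
ft_force: [-3.0, 0.3, 6.1]
t 22.55 pos [ 0.5185 -0.1558  0.1203] yaw -2.0 tilt [ 0.0038 -0.0095 -0.9999] gap 0.0153 F [-3.   0.3  6.1]
tool shift cm [ 0.13 -0.05  0.63] turn -0.0
ft_force: [0.1, -0.6, -4.3]
t 22.65 pos [ 0.5184 -0.1557  0.1198] yaw -2.01 tilt [ 0.0035 -0.0094 -0.9999] gap 0.0153 F [ 0.1 -0.6 -4.3]
tool shift cm [ 0.13 -0.04  0.58] turn -0.0
```

```bash

T='from h import *
to(.5181,-.1545,-2,.114)'
python3 -m jog '0.05 0 0.3 0 1;0 0 0.3 0 1;0 0 0 0 1' |grep force;python3 -c "$T
np.save('pics/w13c.npy',np.array(calibration('wrist')['world_from_camera']))
p,d=grab_frame('wrist');cv2.imwrite('pics/w13.png',p[:,:,::-1])
p,d=grab_frame('scene');cv2.imwrite('pics/s13.png',p[:,:,::-1]);cv2.imwrite('pics/s13z.png',cv2.resize(p[160:230,250:320,::-1],None,fx=8,fy=8,interpolation=2))
to(0,0)"
```

```text
ft_force: [-0.5, -0.1, -2.7]
t 22.95 pos [ 0.5184 -0.1556  0.114 ] yaw -2.02 tilt [ 0.0034 -0.0106 -0.9999] gap 0.0152 F [-0.5 -0.1 -2.7]
tool shift cm [ 0.11 -0.04  0.  ] turn -0.0
t 23.05 pos [ 0.5184 -0.1557  0.114 ] yaw -2.02 tilt [ 0.0034 -0.0106 -0.9999] gap 0.0151 F [-0.2  0.1 -0.5]
tool shift cm [ 13.73 -52.36  -0.34] turn None
```

View pics/w13.png

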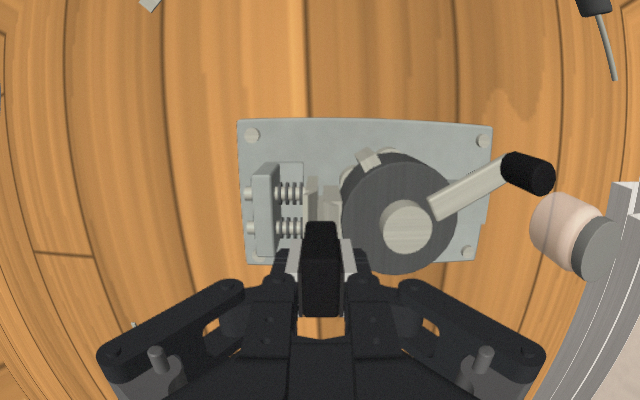

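View pics/s13z.png

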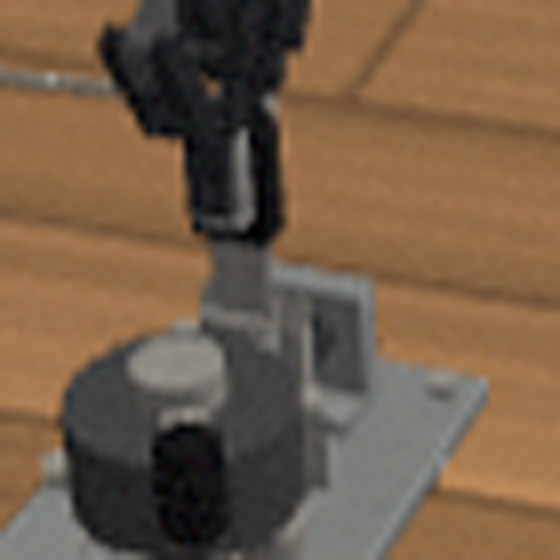

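The handle sits in the grip exactly as it did at the grasp (rows 222–315), so nothing has slipped. Now the last checks of handle height and turret angle.

```bash
python3 - <<'E'
from h import *
sc=calibration('scene')
# near (+x) handle bottom edge: x +8mm
for z in (.098,.102,.106): print(z,(np.array(proj(sc,(.526,-.155,z)))-[250,160])*8)
w=calibration('wrist');w['world_from_camera']=np.load('pics/w13c.npy')
k=wz(w,540,176,.114);h=wz(w,408,229,.084);print("knob",k,"hub",h)
k2=onz(sc,250+190/8,160+435/8,.114);print("knob scene",k2)
for kk in(k,k2): v=kk-np.array([.572,-.1555,.114]);print(np.hypot(*v[:2]),np.degrees(np.arctan2(v[1],v[0])))
to(0,0)
E
```

```text
0.098 [227.5867113  255.98795362]
0.102 [226.76255996 246.25116601]
0.106 [225.9348798  236.47268776]
knob [ 0.64446962 -0.11633902  0.114     ] hub [ 0.57291015 -0.15582757  0.084     ]
knob scene [ 0.64731181 -0.11605435  0.114     ]
0.08237371178930362 28.38580690305444
0.0850166347261603 27.64394786853684
t 23.05 pos [ 0.5184 -0.1557  0.114 ] yaw -2.02 tilt [ 0.0034 -0.0106 -0.9999] gap 0.0151 F [-0.2  0.1 -0.5]
tool shift cm [ 13.73 -52.36  -0.34] turn None
```

```bash
python3 - <<'E'
from h import *
p,d=grab_frame('top');a=cv2.imread('pics/top0.png').astype(int);b=p[:,:,::-1].astype(int)
m=(abs(a-b).max(2)>50).astype(np.uint8)
k,l,st,ce=cv2.connectedComponentsWithStats(m)
print([(st[i].tolist()) for i in range(1,k) if st[i,4]>12])
from rig import job
print(job.job_done()); to(0,0)
E
```

```text
[[342, 115, 79, 40, 562], [334, 131, 8, 10, 65], [369, 134, 8, 9, 61], [340, 155, 14, 18, 64], [410, 154, 10, 24, 61], [303, 165, 94, 83, 2545], [133, 184, 19, 10, 169], [367, 214, 5, 6, 21], [99, 250, 285, 150, 13099], [0, 321, 47, 44, 1063], [299, 354, 68, 46, 1748], [229, 373, 17, 8, 68], [271, 395, 26, 5, 85]]
the job is handed in; nothing more can be done
None
the job is handed in; nothing more can be done
```

The job is handed in at about 23 s of the 51 s allowed. I turned the turret one click anticlockwise, slid the blade down to about half depth between die and plate, and the gripper is still holding the handle.

- **Turret:** I pushed it over the hump with a loosely caging gripper. The knob went from -32.6° to about +28°, measured in two views, so it turned about 60°. The die faces the plate.
- **Blade:** I lifted it straight out of its slot and slid it down into the throat. The plate was seen pushed back, and the drag reached about 6 N.
- **Depth:** The tip is at about 42–43 mm above the bench, where half-way is 42 mm. That rests on the gripper height and agrees with the handle's height in the scene view. The handle had not slipped in the grip.
- **Last readings:** The force was under 1 N, the finger opening 15.1 mm and the tool tilt about 0.6°, mostly along the plates.
- **Other tools:** In the last top picture, the only change at the rack is where the setter hung. The arm, its shadow and the press account for most of the other changes. A small one near (410,165) I put down to the arm or its shadow and did not look at closely. The arm may also have covered the snips and tape.
- **Disagreements:** My measurements of the press differed by 2–3 mm between cameras, and the blade may sit up to about 2 mm off centre along the plates' width.

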